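# Jam the handle of a burger press home and set the press in its pan

### The job

The wooden handle of the burger press has been off for washing: lift it out of the drying stand, set it shank down in the press's tapered socket and let go. Then, not gripping it but with the tips of the closed fingers, press down firmly on the handle's top - no slamming - until the shank is jammed and its shoulder sits down on the socket's rim. Now only the jammed taper holds the press on: lift it by the handle and stand it upright in the steel pan, leaving the other things where they are.

Things in the scene. Friction and masses are not known exactly. Their poses are not given: they have to be found in the camera images.
- press: Foot of the burger press, loose, about 0.45 kg, stainless steel: a flat round plate 110 mm across and 10 mm thick with a round socket (45 mm outside) standing up at its centre to 70 mm. Origin: centre of the plate's underside; z is the socket's axis, up. Its turn about z does not matter. Rests plate down on the table.
- press_mouth (a point): Centre of the socket's open mouth, 70 mm above the underside of the press, at the level of the rim. The bore is round, tapered, about 30 mm wide at the mouth, 24 mm at the bottom, 59 mm deep. z is the socket's axis, up.
- handle: Turned beech handle, 136 mm long, 0.12 kg, loose, upright at the start. Origin: centre of the shoulder's underside; z runs up to the top. Above: shoulder 42 mm wide (0 to 10 mm), waist 31 mm wide (18 to 58 mm) to grip, knob 42 mm wide (65 to 73 mm), flat top 35 mm wide at 78 mm. Below: round tapered shank, 31 mm wide at the shoulder, 24 mm at its tip 58 mm below.
- handle_top (a point): Centre of the handle's flat top, 78 mm above its shoulder's underside. Set loosely in the socket, the handle stands 3 to 5 mm proud of home; 20 to 30 N straight down on this point jams it home, and it then stays jammed against a pull of about 10 N. More than 60 N would split the wood.
- stand: Drying stand, fixed: steel plate 248 mm (its x) by 86 mm (its y) on end legs, top 78 mm above the table, three 35 mm holes in a row at x = -78, 0 and 78 mm. Origin: centre of its underside. The handle hangs by its shoulder in one end hole, the muddler in the other; lift straight up by 65 mm to be clear.
- muddler: Black plastic muddler, 137 mm long, hanging in the other end hole of the drying stand, its top 75 mm above the plate. Leave it alone. Origin: underside of its collar, at the plate's top.
- pan: Shallow dark steel pan, fixed, 265 mm (its x) by 180 mm (its y), 40 mm high with walls 3 mm thick and a rim 10 mm wider. Origin: centre of its underside; the inner floor is 3 mm above it. The press goes in with its axis near the middle: within 75 mm along x and 34 mm along y it stands flat.
- jar: Bystander: glass jar with green lid, 64 mm wide, 85 mm high. Origin: centre of its underside.
Not all that is in view belongs to the job. Of the things shaped like the handle, the beech one is meant. Leave any red look-alike of the press alone.

How it is judged:
On the way, in this order (a step that is already met when the one before it is completed fails the run):
1. the handle stands in the socket, shank inside, and has been let go (z of handle in the frame of press_mouth below 0.015 m and horizontal distance between handle and press_mouth below 0.005 m and angle between the z axis of handle and the z axis of press, either way round below 0.06 rad and contact force between the fingers and handle below 0.1 N), for 0.2 s.
2. pressed from above, not gripped, the shoulder is down on the rim (within 1.5 mm) (z of handle in the frame of press_mouth below 0.0015 m and horizontal distance between handle and press_mouth below 0.005 m and angle between the z axis of handle and the z axis of press, either way round below 0.06 rad and z of the grasp point in the frame of handle_top above 0.003 m and contact force between the fingers and handle above 2 N), for 0.01 s.
3. the press hangs clear of the table by its handle, the taper still jammed and nothing touching the press itself (z of handle in the frame of press_mouth below 0.0015 m and horizontal distance between handle and press_mouth below 0.005 m and angle between the z axis of handle and the z axis of press, either way round below 0.06 rad and height (world z) of press above 0.045 m and contact force between the arm and press below 0.1 N and contact force between the fingers and handle above 1 N), for 0.3 s.
At the end, for the whole second after the job is handed in: The press stands flat and upright (within 3 degrees) on the floor of the pan, released and at rest, its handle jammed in the socket with the shoulder within 1.5 mm of the rim (z of handle in the frame of press_mouth below 0.0015 m and horizontal distance between handle and press_mouth below 0.005 m and angle between the z axis of handle and the z axis of press, either way round below 0.06 rad and z of press in the frame of pan between 0 and 0.006 m and x of press in the frame of pan between -0.075 and 0.075 m and y of press in the frame of pan between -0.034 and 0.034 m and angle between press's own z axis and vertical below 0.05 rad and linear speed of each of press, handle below 0.02 m/s); the robot touches nothing.
It fails at once if the handle's top is struck or leaned on with more than 60 N (z of the grasp point in the frame of handle_top above 0.003 m and contact force between the fingers and handle above 60 N).
It fails at once if the press is knocked over or dropped (angle between press's own z axis and vertical above 0.5 rad or linear speed of press above 1 m/s).
It fails at once if a bystander is disturbed (moved by more than 20 mm) (distance of any of muddler, jar from where it was at the start of the episode above 0.02 m).
It also fails if it takes over 58 s, if anything falls off the work surface, if the arm or the gripper's body presses on something with over 40 N, if the wrist force passes 120 N, or if a joint passes its speed limit or range.

### The arm

A 6-joint arm with a two-finger parallel gripper is mounted at the origin on the work surface. World frame = base frame: x ahead of the robot, y to its left, z up, the work surface at z = 0. Lengths are in m, angles in rad, forces in N, time in s.
With the tool pointing down it reaches from about 0.425 to 0.925 m from the base axis. Payload 12.5 kg.
Tool frame: the origin (TCP) lies at the very end of the fingers, on their centre line; the grasp point (between the pads) lies 19 mm behind it; z points along the fingers, y is the line along which they close (so a half turn about z gives the same grasp; the last joint's range is limited). The gripper opens to 85 mm and grips with 20 to 120 N. Pads are 22 mm wide; open, the fingers measure 114 mm over their backs; the gripper's body (76 mm by 85 mm) begins 54 mm behind the grasp point. The pads swing forward as they close: fully open they stand 13 mm farther back than shut.
Start: joints at [1.037, 0.491, 1.559, -0, 1.092, -0.106], TCP at [0.259, 0.569, 0.231] pointing down, gripper open.
Joint ranges: [-3.1, 3.1], [-0.84, 2.19], [0.05, 2.79], [-1.13, 4.28], [0.06, 2.93], [-2.69, 2.69]. Speed limits (rad/s): [2.22, 2.22, 2.79, 3.14, 3.14, 3.14].

### API

Orientations are given as a rotation vector (axis times angle).
In Python, from cell import status, capture, camera_info, ticket, find_in, trace gives the robot as it stands. The module is installed in compiled form; this text tells all that it offers.
- The arm moves only by the shell command python3 -m handwheel 'ROWS' [FORCE]. ROWS is JSON, a list of rows, each a list of 3 entries, a list of its own where there are three numbers: the closure, from 0 (fully open) to 1 (shut), then the shift along the tool's x, y, z in mm, then the turn, a rotation vector about the tool's x, y, z in degrees. A call has 1 to 8 rows; each row shifts and turns the commanded pose from where the row before left it, along the tool's axes as they then stand; what a row does not reach is not made up. A row lasts 1/12 s, in which the tool goes at most 41.7 mm and 7.16 degrees, less where a joint would pass 70% of its speed; a pose out of reach is approached as far as the arm can. A call with a gripper value outside its range is refused whole. The fingers move at their own pace and stop on an object; FORCE is the grip in N (left out, the last holds). Time passes only in rows, so rows that do not move let the fingers close. It gives the time, the measured TCP pose, the force, the opening and the grip force at its end, in the units of the state.
- status.sense(): the state, without advancing time (a new reading comes with each control period).
- capture(name): name is "scene" or "top"; returns the picture (384x512x3 uint8, blue, green, red); there is no depth.
- camera_info(name): a dict with "fx", "fy", "cx", "cy" (pixels), "k1" (the pictures are not rectified: a ray, as slopes to the right and down, at radius r is drawn at 1 + k1 r^2 times it, then the intrinsics apply), "rvec" (rotation vector, rad) and "tvec" (3), from world to camera coordinates, as OpenCV has them. Camera axes: x right, y down, z forward; pixel columns grow to the right and rows downward; lengths in m; the calibration is good to about 2 mm. A picture is of the moment at which its call begins. camera_info takes no time and is no camera call.
- ticket.sign_off(): hands the job in; it is judged then, once.
Trained networks look in the newest picture that a camera, given by its name, has taken for a name from the list of things; names that differ only in an ending like _2 or _b are one class to them, and where a whole thing is asked for, a point or a joint stands for the part that bears it (a point fixed in the world has none). Each returns a list of dicts, best first, with "p" (0 to 1); they miss things now and then, are a little off and sometimes report something else, mostly with a low value. They report only what shows in the picture. A call takes as long as a camera call. They do not tell look-alikes from the thing itself.
- find_in(camera, name): "point" ([column, row] in pixels, amid what is visible of it).
- trace(camera, name): "mask" (384x512 bool, what is visible of it) and "point" ([column, row] in pixels, amid what is visible of it).
The state is a dict: "t": time; "qpos": joint angles; "joint_vel": joint speeds; "tau": joint torques, N m; "position": TCP position; "orientation": TCP orientation; "contact_force": force on the tool from outside, world axes, zero at the start; "wrist_torque": the same for the moment, N m; "width": opening from 0.0 (shut) to 1.0 (fully open); "grasp_force": force on a finger pad.
Only numpy, scipy, OpenCV 4.12 (cv2) and the standard library are available. Lean on these libraries where they do the work, as an engineer would, in place of code of your own. Each camera call takes 0.05 s, during which the arm holds its last target. There are 200 camera calls.

## Working session

There is one attempt and no reset: what is moved stays moved. The work goes in short steps, Python scripts to look and compute and a shell command to move; the robot and the scene stay as the last step left them, time stands still between calls to the robot, and variables do not carry over. Pictures are saved under pics/ and viewed, at most 12 in all, crops included, and the job is handed in when it is done.

```bash
mkdir -p pics; cat > h.py <<'E'
import numpy as np, cv2
from cell import status, capture, camera_info, ticket, find_in, trace
from scipy.spatial.transform import Rotation as R
def ray(cam,px):
    c=camera_info(cam); u=np.array([(px[0]-c["cx"])/c["fx"],(px[1]-c["cy"])/c["fy"]]); s=u.copy()
    for _ in range(20): s=u/(1+c["k1"]*(s@s))
    r=cv2.Rodrigues(np.array(c["rvec"],float))[0]; t=np.array(c["tvec"],float).ravel()
    return -r.T@t, r.T@np.array([s[0],s[1],1.])
def at_z(cam,px,z):
    o,d=ray(cam,px); return o+d*(z-o[2])/d[2]
def proj(cam,P):
    c=camera_info(cam); r=cv2.Rodrigues(np.array(c["rvec"],float))[0]; q=r@np.array(P,float)+np.array(c["tvec"],float).ravel()
    s=q[:2]/q[2]; s=s*(1+c["k1"]*(s@s)); return np.array([s[0]*c["fx"]+c["cx"],s[1]*c["fy"]+c["cy"]])
E
python3 - <<'E'
from h import *
a=capture("scene"); b=capture("top")
cv2.imwrite("pics/s0.png",a); cv2.imwrite("pics/t0.png",cv2.resize(b,(768,576)))
for c in("scene","top"):
    print(c,ray(c,(256,192)))
    for n in("press","handle","press_mouth","handle_top","stand","muddler","pan","jar"):
        print(n,[(np.round(d["point"],1).tolist(),round(d["p"],2)) for d in find_in(c,n)])
s=status.sense(); print(s)
E
```

```text
scene (array([ 0.99958623, -0.76603394,  0.70125568]), array([-0.37831209,  0.72750445, -0.57243216]))
press [([323.6, 178.3], 0.76), ([276.3, 161.3], 0.66), ([155.7, 275.8], 0.47)]
handle [([294.5, 181.2], 0.92), ([247.6, 190.1], 0.64)]
press_mouth [([325.4, 178.3], 0.77), ([276.6, 165.7], 0.67)]
handle_top [([293.4, 181.4], 0.89), ([250.4, 191.4], 0.62)]
stand [([226.9, 202.3], 0.69), ([154.6, 277.0], 0.19)]
muddler [([193.2, 181.3], 0.73)]
pan [([152.8, 275.1], 0.81), ([193.9, 180.0], 0.71)]
jar [([348.1, 187.9], 0.53)]
top (array([0.55091196, 0.00508906, 1.11549286]), array([ 0.06295082, -0.01396201, -0.99795161]))
press [([157.7, 224.4], 0.68), ([160.2, 173.2], 0.57), ([200.2, 140.9], 0.28), ([263.1, 226.1], 0.16)]
handle [([257.1, 196.9], 0.78), ([213.5, 178.2], 0.49)]
press_mouth [([162.0, 223.9], 0.66), ([163.9, 172.5], 0.62)]
handle_top [([212.8, 179.9], 0.52), ([259.2, 198.0], 0.49)]
stand [([255.7, 221.7], 0.89), ([256.4, 200.6], 0.65)]
muddler [([266.2, 257.1], 0.61)]
pan [([350.5, 226.1], 0.91), ([256.5, 198.5], 0.71)]
jar [([199.0, 139.4], 0.77)]
{'t': 0.9, 'qpos': array([ 1.03738270e+00,  4.90851678e-01,  1.55889328e+00,  4.68483933e-06,
        1.09171950e+00, -1.05589461e-01]), 'joint_vel': array([ 0.00021503,  0.00104076, -0.00093081, -0.00013631,  0.00054509,
       -0.00047695]), 'tau': array([ 1.19217893e-04, -6.18261909e+01, -2.61850458e+01, -1.18439129e-04,
        2.33601977e-04,  2.29576477e-05]), 'position': array([0.25928635, 0.56869268, 0.23135929]), 'orientation': array([6.66906813e-01, 3.06995301e+00, 1.93226139e-04]), 'contact_force': array([ 0.05549954,  0.98297042, -0.11035865]), 'wrist_torque': array([-1.78515563e-02, -2.21944422e-05, -8.71357039e-03]), 'grasp_force': 0.0, 'width': 0.9959301472880214}
```

View pics/s0.png

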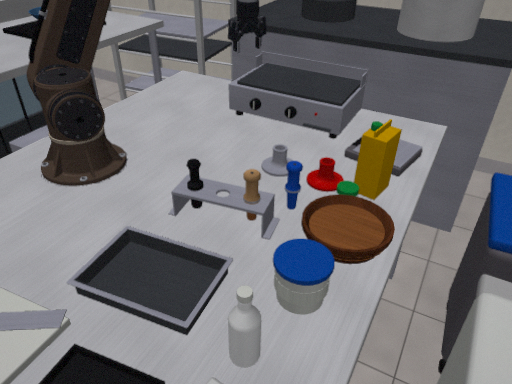

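View pics/t0.png

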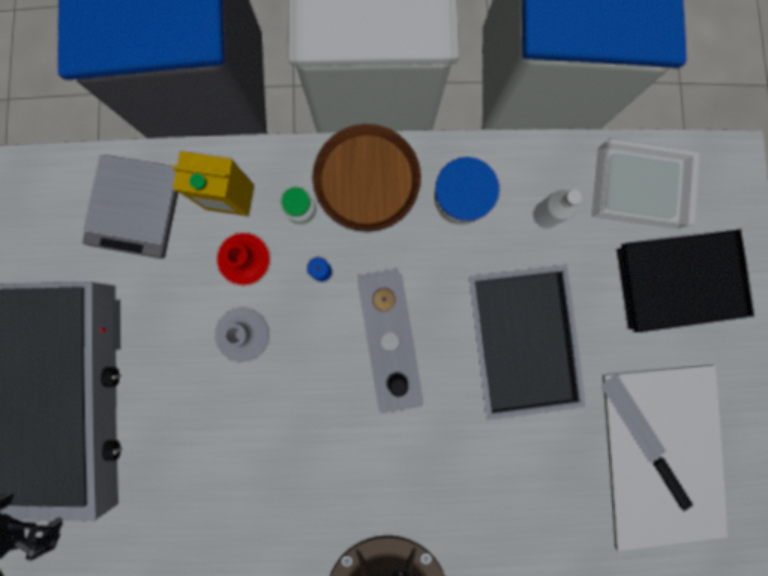

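The scene view shows the beech handle at (252,188), the grey press at (278,160), the muddler at (195,180) and the pan at (152,275). In the top view (pixels at 1.5x) they are at: handle (384,299), press (241,334), pan (526,340), muddler (398,384). The red look-alike is at (243,258) and the blue one at (319,268).

```bash
python3 - <<'E'
from h import *
def show(cam,n,near,z):
    for d in trace(cam,n):
        if np.hypot(*(np.array(d["point"])-near))<14:
            m=d["mask"].astype(np.uint8); ys,xs=np.nonzero(m)
            c=cv2.findContours(m,cv2.RETR_EXTERNAL,cv2.CHAIN_APPROX_NONE)[0]; c=max(c,key=cv2.contourArea)
            e=cv2.fitEllipse(c); (r)=cv2.minAreaRect(c)
            print(cam,n,round(d["p"],2),"ell",np.round(e[0],1),np.round(e[1],1),"bb",xs.min(),xs.max(),ys.min(),ys.max(),"ellZ",[np.round(at_z(cam,e[0],zz),4)[:2].tolist() for zz in z])
            print("   rect",np.round(r[0],1),np.round(r[1],1),round(r[2],1),"box",[np.round(at_z(cam,p,z[0]),3)[:2].tolist() for p in cv2.boxPoints(r)])
            return m
capture("top");capture("scene")
for n,p,z in(("handle",(256,199),(.149,)),("press",(160,223),(.01,)),("pan",(350,226),(.04,)),("muddler",(266,256),(.15,)),("stand",(260,227),(.078,)),("jar",(199,137),(.085,))): show("top",n,p,z)
for n,p,z in(("handle",(252,190),(.149,)),("press",(277,161),(.01,)),("pan",(153,276),(.04,))): show("scene",n,p,z)
b=capture("top"); a=capture("scene")
cv2.imwrite("pics/c1.png",np.hstack([cv2.resize(b[170:260,130:290],None,fx=2.5,fy=2.5*1,interpolation=2),cv2.resize(a[140:230,170:310],None,fx=2.5,fy=2.5,interpolation=2)]))
E
```

```text
top press 0.65 ell [161.3 222.5] [34.7 35.7] bb 144 178 205 240 ellZ [[0.5355, 0.2773]]
   rect [161.  222.5] [35. 34.] 90.0 box [[0.59, 0.329], [0.587, 0.226], [0.482, 0.228], [0.484, 0.331]]
top pan 0.72 ell [350.8 227.5] [ 75.9 115.6] bb 313 389 177 279 ellZ [[0.5071, -0.2869]]
   rect [351.2 227.2] [97.7 67.1] 82.9 box [[0.642, -0.176], [0.662, -0.377], [0.373, -0.402], [0.356, -0.202]]
top muddler 0.53 ell [264.6 255.5] [13.8 16.3] bb 257 271 248 264 ellZ [[0.4447, -0.0267]]
   rect [264. 256.] [16. 14.] 90.0 box [[0.465, -0.007], [0.464, -0.044], [0.422, -0.043], [0.423, -0.006]]
top stand 0.78 ell [259.5 226.2] [ 33.2 116.9] bb 238 281 179 273 ellZ [[0.5194, -0.017]]
   rect [259.9 226.2] [94.6 31.6] 80.0 box [[0.645, 0.046], [0.659, -0.042], [0.394, -0.082], [0.381, 0.006]]
top jar 0.88 ell [198.6 137.5] [21.6 25.7] bb 188 210 125 150 ellZ [[0.7751, 0.15]]
   rect [199.  137.5] [25. 22.] 90.0 box [[0.812, 0.18], [0.811, 0.117], [0.738, 0.118], [0.74, 0.181]]
scene handle 0.67 ell [251.2 186.7] [16.  39.7] bb 243 260 170 220 ellZ [[0.615, -0.0509]]
   rect [251.5 187. ] [34. 17.] 90.0 box [[0.563, 0.003], [0.599, 0.023], [0.664, -0.1], [0.631, -0.118]]
scene press 0.86 ell [276.1 162.3] [23.9 32.4] bb 262 289 145 176 ellZ [[0.5208, 0.2877]]
   rect [275.8 160. ] [25.8 31.8] 12.1 box [[0.505, 0.208], [0.433, 0.394], [0.523, 0.402], [0.584, 0.218]]
scene pan 0.9 ell [153.8 278.4] [ 90.3 155. ] bb 67 232 227 334 ellZ [[0.5253, -0.308]]
   rect [148.3 273.8] [147.2  87.4] 20.5 box [[0.387, -0.416], [0.237, -0.186], [0.639, -0.178], [0.698, -0.385]]
```

View pics/c1.png

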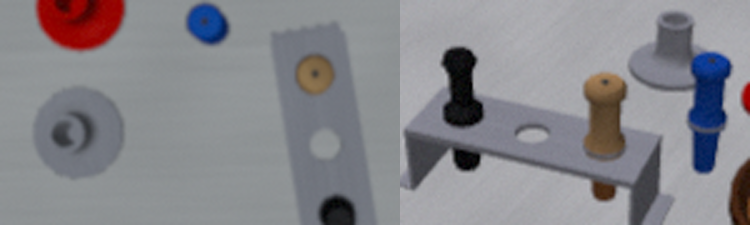

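The crop shows the handle's top dot at about (256.2,199.3) in the top view and (252,173) in the scene view. The press mouth is at about (158,222.5) in the top view and (280.4,148) in the scene view.

```bash
cat >> h.py <<'E'
def tri(p,q):
    (o1,d1),(o2,d2)=ray("top",p),ray("scene",q); A=np.stack([d1,-d2],1); s=np.linalg.lstsq(A,o2-o1,rcond=None)[0]
    a,b=o1+s[0]*d1,o2+s[1]*d2; return (a+b)/2,np.linalg.norm(a-b)
def wood(cam):   # contour of beech area near expected
    im=capture(cam); hsv=cv2.cvtColor(im,cv2.COLOR_BGR2HSV); return im,((hsv[...,0]>8)&(hsv[...,0]<24)&(hsv[...,1]>70)).astype(np.uint8)
E
python3 - <<'E'
from h import *
im,m=wood("top"); m[:185]=0; m[:,:235]=0;m[215:]=0;m[:,280:]=0
ys,xs=np.nonzero(m); e=(xs.mean(),ys.mean()); print("handle top",e,len(xs),xs.min(),xs.max(),ys.min(),ys.max(),at_z("top",e,.147), at_z("top",(256.2,199.3),.156))
im,m=wood("scene"); m[:160]=0;m[230:]=0;m[:,:235]=0;m[:,268:]=0
ys,xs=np.nonzero(m);print("scene",xs.min(),xs.max(),ys.min(),ys.max()); 
for y in range(168,216,4): print(y, xs[ys==y].min() if (ys==y).any() else None, xs[ys==y].max() if (ys==y).any() else None,end="; ")
print()
print("tri handle",tri((256.2,199.3),(252,173)),"tri mouth",tri((158,222.5),(280.4,148)))
P=at_z("top",(256.2,199.3),.156); print("proj",[proj("scene",[P[0],P[1],z]).round(1) for z in(.156,.147,.083,.078)])
for c in("top","scene"):
    im=capture(c)
    print(c,"plate",at_z("top",(161.3,222.6),.005),"mouth",at_z("top",(158,222.5),.07),at_z("scene",(280.4,148),.07))
    break
# stand axis
print("T-base", np.round(R.from_rotvec(status.sense()["orientation"]).as_matrix(),3))
E
```

```text
handle top (np.float64(255.43827160493828), np.float64(199.3641975308642)) 162 249 262 193 206 [ 0.59254429 -0.00648713  0.147     ] [ 0.59227665 -0.00837794  0.156     ]
scene 244 259 169 219
168 None None; 172 245 258; 176 244 259; 180 246 257; 184 246 257; 188 246 257; 192 246 257; 196 244 259; 200 246 257; 204 None None; 208 None None; 212 None None; 
tri handle (array([ 0.59288099, -0.00804828,  0.15577726]), np.float64(0.0013623817012292723)) tri mouth (array([0.53801207, 0.2719903 , 0.07321783]), np.float64(0.003136011151719408))
proj [array([251.4, 172.9]), array([251.4, 176.1]), array([251.1, 197.8]), array([251.1, 199.4])]
top plate [0.53516718 0.2785866  0.005     ] mouth [0.53658325 0.27205732 0.07      ] [0.53692108 0.27829657 0.07      ]
T-base [[-0.91   0.415  0.   ]
 [ 0.415  0.91   0.   ]
 [-0.     0.    -1.   ]]
```

```bash
python3 -m handwheel '[[0,[0,0,0],[0,0,-6.125]],[0,[0,0,0],[0,0,-6.125]],[0,[0,0,0],[0,0,-6.125]],[0,[0,0,0],[0,0,-6.125]]]'
python3 -m handwheel '[[0,[-18,-30,0],[0,0,0]],[0,[-18,-30,0],[0,0,0]],[0,[-18,-30,0],[0,0,0]],[0,[-18,-30,0],[0,0,0]],[0,[-18,-30,0],[0,0,0]],[0,[-18,-30,0],[0,0,0]],[0,[-18,-30,0],[0,0,0]],[0,[-18,-30,0],[0,0,0]]]'
python3 -m handwheel '[[0,[-18,-30,0],[0,0,0]],[0,[-18,-30,0],[0,0,0]],[0,[-18,-30,0],[0,0,0]],[0,[-18,-30,0],[0,0,0]],[0,[-18,-30,0],[0,0,0]],[0,[-18,-30,0],[0,0,0]],[0,[-18,-30,0],[0,0,0]],[0,[-18,-30,0],[0,0,0]]]'
python3 -m handwheel '[[0,[0,0,0],[0,0,0]],[0,[0,0,0],[0,0,0]],[0,[0,0,0],[0,0,0]]]'
python3 -c "
from h import *; s=status.sense(); print(s['qpos'],np.round(R.from_rotvec(s['orientation']).as_matrix(),3))"
```

```text
t: 2.03
position: [0.2593, 0.5687, 0.2313]
orientation: [-0.008, 3.142, 0.0]
contact_force: [0.3, -0.0, -0.3]
width: 1.0
grasp_force: 0.0
t: 2.7
position: [0.4038, 0.3272, 0.2315]
orientation: [0.0, 3.141, 0.0]
contact_force: [0.8, 1.2, -0.3]
width: 1.001
grasp_force: 0.0
t: 3.37
position: [0.5478, 0.087, 0.2315]
orientation: [0.0, 3.141, 0.0]
contact_force: [-0.1, 1.6, -0.2]
width: 1.0
grasp_force: 0.0
t: 3.62
position: [0.5469, 0.0887, 0.2312]
orientation: [-0.001, -3.141, -0.0]
contact_force: [-0.3, 0.5, -0.0]
width: 1.001
grasp_force: 0.0
[ 4.15263928e-02  3.90561644e-01  1.73439470e+00  2.50604959e-04
  1.01702533e+00 -1.52868185e+00] [[-1.     0.001 -0.   ]
 [ 0.001  1.     0.   ]
 [ 0.     0.    -1.   ]]
```

```bash
python3 -m handwheel '[[0,[-11.4,-24,0],[0,0,0]],[0,[-11.4,-24,0],[0,0,0]],[0,[-11.4,-24,0],[0,0,0]],[0,[-11.4,-24,0],[0,0,0]],[0,[0,0,0],[0,0,0]],[0,[0,0,0],[0,0,0]]]'
python3 -m handwheel '[[0,[0,0,20],[0,0,0]],[0,[0,0,20],[0,0,0]],[0,[0,0,20],[0,0,0]],[0,[0,0,20],[0,0,0]],[0,[0,0,20],[0,0,0]],[0,[0,0,20],[0,0,0]],[0,[0,0,12],[0,0,0]],[0,[0,0,0],[0,0,0]]]'
python3 - <<'E'
from h import *
a=capture("scene");b=capture("top")
cv2.imwrite("pics/g1.png",np.hstack([cv2.resize(b[150:250,200:310],None,fx=3.4,fy=3.4),cv2.resize(a[120:220,190:310],None,fx=3.4,fy=3.4)]))
E
```

```text
t: 4.12
position: [0.5926, -0.007, 0.2311]
orientation: [-0.001, -3.141, -0.0]
contact_force: [-0.8, -0.3, -0.3]
width: 0.999
grasp_force: 0.0
t: 4.78
position: [0.5911, -0.0054, 0.0972]
orientation: [0.003, -3.138, -0.001]
contact_force: [-0.9, 1.5, 0.4]
width: 1.002
grasp_force: 0.0
```

View pics/g1.png

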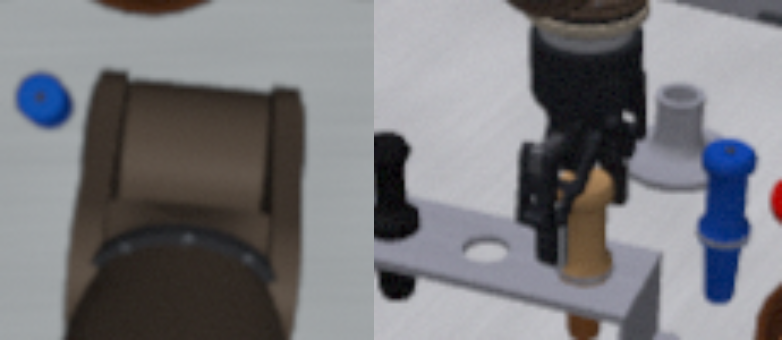

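The fingers straddle the waist, with the handle at crop pixel (585,230). The top camera is blocked by the arm here. I'll close and lift.

```bash
python3 -m handwheel '[[1,[0,0,0],[0,0,0]],[1,[0,0,0],[0,0,0]],[1,[0,0,0],[0,0,0]],[1,[0,0,0],[0,0,0]],[1,[0,0,0],[0,0,0]],[1,[0,0,0],[0,0,0]],[1,[0,0,0],[0,0,0]],[1,[0,0,0],[0,0,0]]]' 50
python3 -m handwheel '[[1,[0,0,-8],[0,0,0]],[1,[0,0,-16],[0,0,0]],[1,[0,0,-20],[0,0,0]],[1,[0,0,-20],[0,0,0]],[1,[0,0,-20],[0,0,0]],[1,[0,0,-20],[0,0,0]],[1,[0,0,-16],[0,0,0]],[1,[0,0,0],[0,0,0]]]'
python3 -m handwheel '[[1,[0,0,0],[0,0,0]],[1,[0,0,0],[0,0,0]]]'
```

```text
t: 5.55
position: [0.5932, -0.0074, 0.1001]
orientation: [0.001, 3.14, 0.0]
contact_force: [-0.4, 0.8, 6.1]
width: 0.43
grasp_force: 46.6
t: 6.22
position: [0.5937, -0.0075, 0.2228]
orientation: [0.0, 3.137, -0.001]
contact_force: [0.7, -0.1, -1.3]
width: 0.435
grasp_force: 48.1
t: 6.38
position: [0.5923, -0.0074, 0.2184]
orientation: [-0.0, -3.14, -0.0]
contact_force: [-0.2, -0.1, -1.2]
width: 0.431
grasp_force: 48.1
```

```bash
python3 - <<'E'
from h import *
from scipy.optimize import least_squares
P=np.array
def edges(cam,center,ang,lo,hi,z,dark_in):
    # radial edge of a horizontal circle about 'center' (x,y) at height z, strongest gradient
    g=np.mean([cv2.cvtColor(capture(cam),cv2.COLOR_BGR2GRAY).astype(float) for _ in range(2)],0).astype(np.float32)
    rs=np.arange(lo,hi,.0004); pts=[]
    for a in ang:
        W=[(center[0]+r*np.cos(a),center[1]+r*np.sin(a),z) for r in rs]
        q=P([proj(cam,w) for w in W],np.float32)
        v=cv2.remap(g,q[:,0].reshape(1,-1),q[:,1].reshape(1,-1),cv2.INTER_CUBIC)[0]
        d=np.gradient(cv2.GaussianBlur(v.reshape(1,-1),(0,0),4)[0])*dark_in; i=d.argmax()
        if 2<i<len(rs)-3 : pts.append((*W[i][:2],d[i]))
    return P(pts)
def fit(p,r0):
    f=lambda x: np.hypot(p[:,0]-x[0],p[:,1]-x[1])-x[2]
    s=least_squares(f,[*p[:,:2].mean(0),r0],loss="soft_l1",f_scale=.001); return s.x,np.median(abs(f(s.x))),len(p)
A=np.linspace(0,2*np.pi,60,endpoint=False)
c=(.535,.2775)
print("top plate",fit(edges("top",c,A,.042,.068,.007,1),.055))
print("scene plate",fit(edges("scene",c,A,.042,.068,.007,1),.055))
print("top mouth",fit(edges("top",c,A,.007,.020,.07,1),.015))
print("scene mouth",fit(edges("scene",c,A,.007,.020,.07,1),.015))
a=capture("scene");b=capture("top")
cv2.imwrite("pics/p1.png",np.hstack([cv2.resize(b[200:245,138:185],None,fx=8,fy=8,interpolation=2),cv2.resize(a[137:182,252:304],None,fx=8,fy=8,interpolation=2)])[:, :800])
E
```

```text
Traceback (most recent call last):
  File "h.py", line 12, in proj
    c=camera_info(cam); r=cv2.Rodrigues(np.array(c["rvec"],float))[0]; q=r@np.array(P,float)+np.array(c["tvec"],float).ravel()
ValueError: time passes only in moves, steps and waits
```

```bash
sed -i 's/^def ray/import functools\ncamera_info=functools.lru_cache(camera_info)\ndef ray/' h.py; cat > fit.py <<'E'
from h import *
from scipy.optimize import least_squares
P=np.array
def gray(cam): return cv2.cvtColor(capture(cam),cv2.COLOR_BGR2GRAY).astype(np.float32)
def edges(g,cam,center,lo,hi,z,sign):
    rs=np.arange(lo,hi,.0004); pts=[]
    for a in np.linspace(0,2*np.pi,60,endpoint=False):
        W=[(center[0]+r*np.cos(a),center[1]+r*np.sin(a),z) for r in rs]
        q=P([proj(cam,w) for w in W],np.float32)
        v=cv2.remap(g,q[:,0].reshape(1,-1),q[:,1].reshape(1,-1),cv2.INTER_CUBIC)[0]
        d=np.gradient(cv2.GaussianBlur(v.reshape(1,-1),(0,0),4)[0])*sign; i=d.argmax()
        if 2<i<len(rs)-3: pts.append((*W[i][:2],d[i]))
    return P(pts)
def fit(p,r0):
    f=lambda x: np.hypot(p[:,0]-x[0],p[:,1]-x[1])-x[2]
    s=least_squares(f,[*p[:,:2].mean(0),r0],loss="soft_l1",f_scale=.001); return s.x.round(4),np.median(abs(f(s.x))).round(4),len(p)
E
python3 - <<'E'
from fit import *
c=(.535,.2775); a=capture("scene");b=capture("top"); G={"scene":gray("scene"),"top":gray("top")}
for k in G:
    print(k,"plate",fit(edges(G[k],k,c,.042,.068,.007,1),.055),"mouth",fit(edges(G[k],k,c,.007,.020,.07,1),.015))
cv2.imwrite("pics/p1.png",np.hstack([cv2.resize(b[200:245,138:185],None,fx=8,fy=8,interpolation=2),cv2.resize(a[137:182,252:304],None,fx=8,fy=8,interpolation=2)])[:, :800])
E
```

```text
scene plate (array([0.5359, 0.2771, 0.0582]), np.float64(0.0018), 59) mouth (array([0.5334, 0.2808, 0.0143]), np.float64(0.0006), 60)
top plate (array([0.5352, 0.2789, 0.0558]), np.float64(0.0004), 60) mouth (array([0.5348, 0.2798, 0.0143]), np.float64(0.0002), 60)
```

View pics/p1.png

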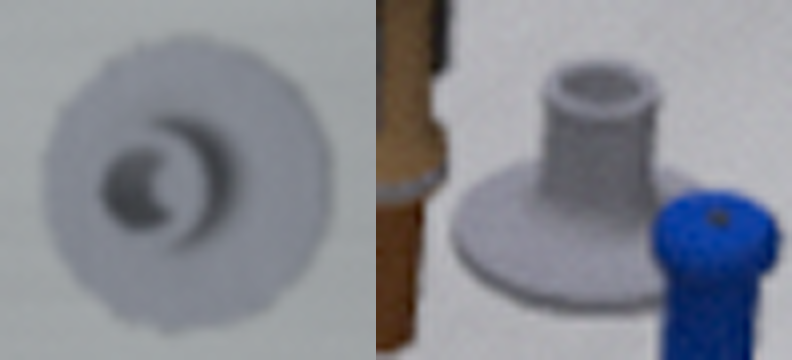

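The top-view plate fit (radius 55.8 mm) puts the press at (0.5352, 0.2789), and the mouth fit agrees. Moving over it.

```bash
python3 -m handwheel '[[1,[2,10,0],[0,0,0]],[1,[4,20,0],[0,0,0]],[1,[4,20,0],[0,0,0]],[1,[4,20,0],[0,0,0]],[1,[4,20,0],[0,0,0]],[1,[4,20,0],[0,0,0]],[1,[4,20,0],[0,0,0]],[1,[4,20,0],[0,0,0]]]'
python3 -m handwheel '[[1,[4,20,0],[0,0,0]],[1,[4,20,0],[0,0,0]],[1,[4,20,0],[0,0,0]],[1,[4,20,0],[0,0,0]],[1,[4,20,0],[0,0,0]],[1,[4,20,0],[0,0,0]],[1,[4,20,0],[0,0,0]],[1,[3,17,0],[0,0,0]]]'
python3 -m handwheel '[[1,[0,0,20],[0,0,0]],[1,[0,0,20],[0,0,0]],[1,[0,0,10],[0,0,0]],[1,[0,0,0],[0,0,0]],[1,[0,0,0],[0,0,0]],[1,[0,0,0],[0,0,0]],[1,[0,0,0],[0,0,0]]]'
python3 - <<'E'
from h import *
a=capture("scene");cv2.imwrite("pics/i1.png",cv2.resize(a[90:180,235:335],None,fx=6,fy=6,interpolation=2)); print(status.sense()["position"])
E
```

```text
t: 7.35
position: [0.5622, 0.1442, 0.2192]
orientation: [-0.0, -3.141, -0.0]
contact_force: [0.9, -0.0, -1.9]
width: 0.435
grasp_force: 48.1
t: 8.02
position: [0.5309, 0.3015, 0.2192]
orientation: [0.001, -3.141, -0.0]
contact_force: [0.2, 0.3, -0.5]
width: 0.434
grasp_force: 48.1
t: 8.6
position: [0.5323, 0.2997, 0.1704]
orientation: [0.001, 3.14, 0.001]
contact_force: [0.2, 1.1, -1.0]
width: 0.434
grasp_force: 48.1
[0.53222262 0.29967982 0.17037043]
```

View pics/i1.png

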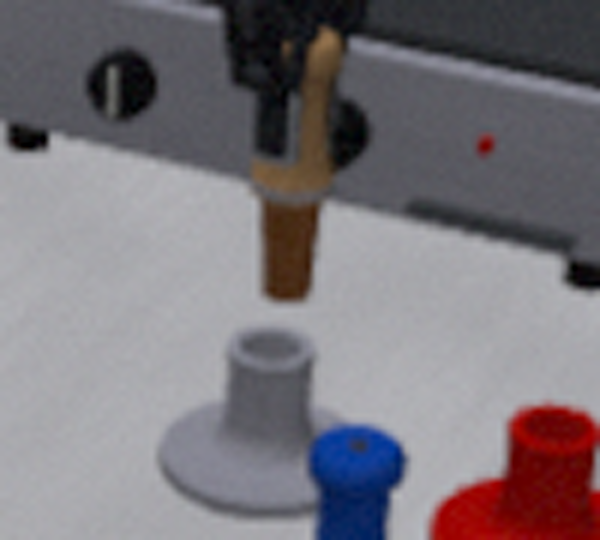

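The handle is at crop pixel (288,240) and the mouth at (271,347). I overshot by 20 mm in y, so I'm correcting that and re-checking the alignment.

```bash
python3 -m handwheel '[[1,[-1,-7,0],[0,0,0]],[1,[-1,-7,0],[0,0,0]],[1,[-1,-6.2,0],[0,0,0]],[1,[0,0,0],[0,0,0]],[1,[0,0,0],[0,0,0]],[1,[0,0,0],[0,0,0]],[1,[0,0,0],[0,0,0]],[1,[0,0,0],[0,0,0]]]'
python3 - <<'E'
from h import *
a=capture("scene");b=capture("top");cv2.imwrite("pics/i2.png",np.hstack([cv2.resize(a[100:180,240:312],None,fx=7,fy=7,interpolation=2),cv2.resize(b[200:245,138:178],None,fx=7,fy=560/45,interpolation=2)])); p=status.sense()["position"];print(p)
# expected shank (tip & shoulder) centre at the TCP xy; mouth centre
for z in(.0903,.105,.12,.1483): print("axis at TCP",z,proj("scene",[p[0],p[1],z]))
print("mouth",proj("scene",[.5352,.2789,.07]))
hsv=cv2.cvtColor(a,cv2.COLOR_BGR2HSV); m=(hsv[...,0]>4)&(hsv[...,0]<24)&(hsv[...,1]>90)
for y in range(110,160,2):
    x=np.nonzero(m[y,250:310])[0]+250
    if len(x): print(y,x.min(),x.max(),(x.min()+x.max())/2,end="; ")
E
```

```text
t: 9.32
position: [0.5348, 0.2796, 0.1693]
orientation: [-0.0, -3.142, -0.0]
contact_force: [0.3, 0.6, -1.5]
width: 0.434
grasp_force: 48.1
[0.53477812 0.27961954 0.16925836]
axis at TCP 0.0903 [280.28401538 141.70249269]
axis at TCP 0.105 [280.52994907 137.32996301]
axis at TCP 0.12 [280.78463116 132.80594472]
axis at TCP 0.1483 [281.27571729 124.09416069]
mouth [279.97345433 147.7781325 ]
110 284 287 285.5; 112 283 287 285.0; 114 283 287 285.0; 116 283 292 287.5; 118 283 286 284.5; 120 283 287 285.0; 122 275 287 281.0; 124 279 285 282.0; 128 277 285 281.0; 130 277 285 281.0; 132 277 284 280.5; 134 277 284 280.5; 136 277 284 280.5; 138 277 284 280.5; 140 277 283 280.0; 142 278 283 280.5;
```

View pics/i2.png

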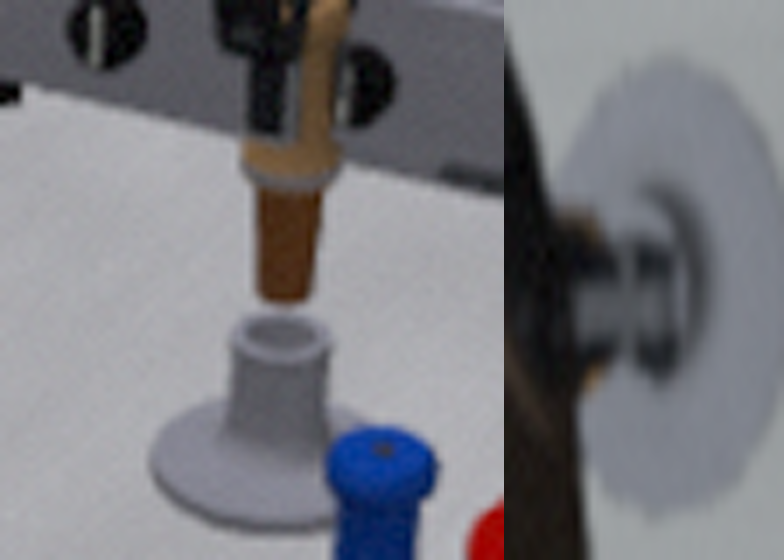

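```bash
python3 -m handwheel '[[1,[0,0,6],[0,0,0]],[1,[0,0,6],[0,0,0]],[1,[0,0,6],[0,0,0]],[1,[0,0,6],[0,0,0]],[1,[0,0,6],[0,0,0]],[1,[0,0,6],[0,0,0]],[1,[0,0,0],[0,0,0]],[1,[0,0,0],[0,0,0]]]'
python3 -m handwheel '[[1,[0,0,5],[0,0,0]],[1,[0,0,5],[0,0,0]],[1,[0,0,5],[0,0,0]],[1,[0,0,5],[0,0,0]],[1,[0,0,5],[0,0,0]],[1,[0,0,0],[0,0,0]],[1,[0,0,0],[0,0,0]]]'
```

```text
t: 10.08
position: [0.5348, 0.2794, 0.1329]
orientation: [-0.0, -3.141, 0.0]
contact_force: [0.9, -0.3, -1.0]
width: 0.433
grasp_force: 48.1
t: 10.67
position: [0.5347, 0.2794, 0.1079]
orientation: [-0.0, -3.141, 0.0]
contact_force: [1.1, -0.9, -0.7]
width: 0.43
grasp_force: 48.1
```

```bash
python3 -m handwheel '[[1,[0,0,3],[0,0,0]],[1,[0,0,3],[0,0,0]],[1,[0,0,2],[0,0,0]],[1,[0,0,0],[0,0,0]],[1,[0,0,0],[0,0,0]]]'
python3 -m handwheel '[[1,[0,0,1],[0,0,0]],[1,[0,0,1],[0,0,0]],[1,[0,0,0],[0,0,0]],[1,[0,0,0],[0,0,0]]]'
```

```text
t: 11.08
position: [0.5348, 0.2793, 0.1002]
orientation: [-0.0, -3.141, 0.0]
contact_force: [0.0, -1.7, -1.6]
width: 0.432
grasp_force: 48.2
t: 11.42
position: [0.5347, 0.2794, 0.0983]
orientation: [-0.0, -3.141, 0.0]
contact_force: [-0.2, -1.3, -1.4]
width: 0.43
grasp_force: 48.2
```

```bash
python3 -m handwheel '[[1,[0,0,1],[0,0,0]],[1,[0,0,0],[0,0,0]],[1,[0,0,0],[0,0,0]]]'
python3 -m handwheel '[[0.5,[0,0,0],[0,0,0]],[0.4,[0,0,0],[0,0,0]],[0,[0,0,0],[0,0,0]],[0,[0,0,0],[0,0,0]],[0,[0,0,0],[0,0,0]],[0,[0,0,0],[0,0,0]],[0,[0,0,0],[0,0,0]],[0,[0,0,0],[0,0,0]]]'
python3 -m handwheel '[[0,[0,0,-15],[0,0,0]],[0,[0,0,-20],[0,0,0]],[0,[0,0,-20],[0,0,0]],[0,[0,0,-20],[0,0,0]],[0,[0,0,-20],[0,0,0]],[0,[0,0,0],[0,0,0]],[0,[0,0,0],[0,0,0]],[0,[0,0,0],[0,0,0]]]'
python3 - <<'E'
from h import *
a=capture("scene");cv2.imwrite("pics/i3.png",cv2.resize(a[80:180,235:335],None,fx=5,fy=5,interpolation=2))
print([proj("scene",[.5350,.2794,z]).round(1) for z in(.07,.152)])
E
```

```text
t: 11.67
position: [0.5348, 0.2795, 0.0973]
orientation: [-0.0, -3.142, -0.0]
contact_force: [-1.4, -1.4, -0.7]
width: 0.426
grasp_force: 48.2
t: 12.33
position: [0.5348, 0.2795, 0.0973]
orientation: [0.0, 3.142, 0.0]
contact_force: [-1.2, -0.0, 0.1]
width: 0.999
grasp_force: 0.0
t: 13.0
position: [0.5345, 0.2793, 0.1917]
orientation: [-0.0, -3.141, 0.0]
contact_force: [0.0, 0.2, 0.2]
width: 1.002
grasp_force: 0.0
[array([280. , 147.7]), array([281.4, 123. ])]
```

View pics/i3.png

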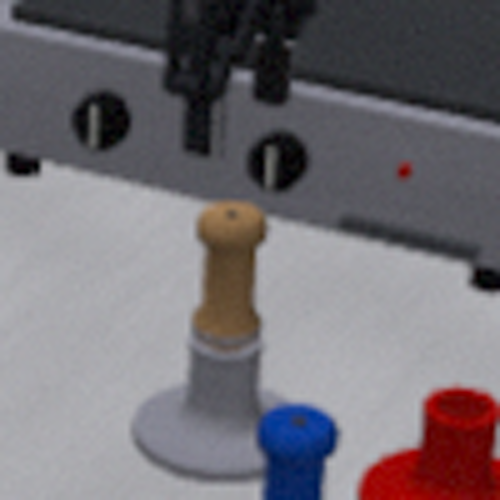

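The handle stands upright in the socket: its top dot is at crop (232,214), matching the projection (281.4,123), and the shoulder is slightly proud. I'll close the fingers and press.

```bash
python3 -m handwheel '[[1,[0,0,0],[0,0,0]],[1,[0,0,0],[0,0,0]],[1,[0,0,0],[0,0,0]],[1,[0,0,0],[0,0,0]],[1,[0,0,0],[0,0,0]],[1,[0,0,0],[0,0,0]],[1,[0,0,0],[0,0,0]],[1,[0,0,0],[0,0,0]]]'
python3 -m handwheel '[[1,[0,0,6],[0,0,0]],[1,[0,0,6],[0,0,0]],[1,[0,0,6],[0,0,0]],[1,[0,0,6],[0,0,0]],[1,[0,0,6],[0,0,0]],[1,[0,0,2],[0,0,0]],[1,[0,0,0],[0,0,0]],[1,[0,0,0],[0,0,0]]]'
python3 -m handwheel '[[1,[0,0,1],[0,0,0]],[1,[0,0,1],[0,0,0]],[1,[0,0,0],[0,0,0]],[1,[0,0,0],[0,0,0]]]'
python3 -m handwheel '[[1,[0,0,1],[0,0,0]],[1,[0,0,0],[0,0,0]],[1,[0,0,0],[0,0,0]]]'
```

```text
t: 13.72
position: [0.5348, 0.2794, 0.1923]
orientation: [0.0, 3.142, 0.0]
contact_force: [0.7, -0.2, -0.8]
width: 0.002
grasp_force: 0.0
t: 14.38
position: [0.5349, 0.2795, 0.1602]
orientation: [-0.0, -3.141, -0.0]
contact_force: [0.5, 0.6, 0.9]
width: -0.0
grasp_force: 0.0
t: 14.72
position: [0.5349, 0.2795, 0.1584]
orientation: [0.0, 3.141, 0.0]
contact_force: [-0.3, -0.6, 0.0]
width: -0.004
grasp_force: 0.0
t: 14.97
position: [0.5348, 0.2794, 0.1573]
orientation: [-0.0, -3.142, -0.0]
contact_force: [0.3, -0.3, 0.2]
width: -0.002
grasp_force: 0.0
```

```bash
for i in 1 2 3; do python3 -m handwheel '[[1,[0,0,1],[0,0,0]],[1,[0,0,0],[0,0,0]],[1,[0,0,0],[0,0,0]]]' | grep -E "pos|contact"; done
for i in 1 2 3; do python3 -m handwheel '[[1,[0,0,0.5],[0,0,0]],[1,[0,0,0],[0,0,0]]]' | grep -E "pos|contact"; done
```

```text
position: [0.5348, 0.2794, 0.1562]
contact_force: [0.5, -0.2, -0.8]
position: [0.5348, 0.2795, 0.1553]
contact_force: [-0.0, 0.2, -0.2]
position: [0.5348, 0.2794, 0.1542]
contact_force: [-0.1, 0.4, 0.0]
position: [0.5348, 0.2795, 0.1538]
contact_force: [0.1, -0.0, 1.1]
position: [0.5348, 0.2794, 0.1532]
contact_force: [0.3, -0.0, -0.2]
position: [0.5348, 0.2795, 0.1527]
contact_force: [0.9, 0.0, 0.1]
```

```bash
for i in 1 2 3 4; do python3 -m handwheel '[[1,[0,0,0.5],[0,0,0]],[1,[0,0,0],[0,0,0]]]' | grep -E "pos|contact"; done
```

```text
position: [0.5348, 0.2795, 0.1523]
contact_force: [-0.7, -0.2, -0.1]
position: [0.5349, 0.2795, 0.1519]
contact_force: [0.5, 0.5, 0.7]
position: [0.5349, 0.2795, 0.1515]
contact_force: [-0.1, -0.3, 2.7]
position: [0.535, 0.2795, 0.1511]
contact_force: [-0.3, -0.4, 6.2]
```

```bash
for i in 1 2 3 4 5; do python3 -m handwheel '[[1,[0,0,0.5],[0,0,0]],[1,[0,0,0],[0,0,0]]]' | grep -E "pos|contact"; done
```

```text
position: [0.535, 0.2795, 0.1508]
contact_force: [-0.5, -0.3, 7.0]
position: [0.5351, 0.2795, 0.1505]
contact_force: [-0.3, 0.2, 8.2]
position: [0.5351, 0.2796, 0.1502]
contact_force: [-1.7, -1.6, 10.6]
position: [0.5352, 0.2796, 0.1499]
contact_force: [-1.6, -0.2, 11.7]
position: [0.5352, 0.2796, 0.1496]
contact_force: [-2.3, -0.7, 13.2]
```

```bash
for i in 1 2 3 4 5; do python3 -m handwheel '[[1,[0,0,0.6],[0,0,0]],[1,[0,0,0],[0,0,0]]]' | grep -E "pos|contact"; done
```

```text
position: [0.5353, 0.2796, 0.1493]
contact_force: [-2.7, -1.0, 16.3]
position: [0.5353, 0.2797, 0.149]
contact_force: [-2.7, -2.4, 18.3]
position: [0.5354, 0.2797, 0.1486]
contact_force: [-4.9, -2.0, 20.2]
position: [0.5354, 0.2797, 0.1482]
contact_force: [-5.2, -2.6, 22.7]
position: [0.5355, 0.2797, 0.1482]
contact_force: [-6.1, -3.3, 26.3]
```

```bash
for i in 1 2; do python3 -m handwheel '[[1,[0,0,0.7],[0,0,0]],[1,[0,0,0],[0,0,0]]]' | grep -E "pos|contact"; done;  python3 -m handwheel '[[1,[0,0,0],[0,0,0]],[1,[0,0,0],[0,0,0]]]'
```

```text
position: [0.5355, 0.2797, 0.1478]
contact_force: [-7.0, -3.5, 31.4]
position: [0.5355, 0.2798, 0.1478]
contact_force: [-8.6, -3.9, 37.3]
t: 19.05
position: [0.5355, 0.2798, 0.1478]
orientation: [0.0, 3.137, 0.003]
contact_force: [-9.2, -3.7, 37.1]
width: 0.003
grasp_force: 18.6
```

The handle is home: its top is at 0.148 m and it stopped yielding at 37 N. Retreating, opening and re-gripping at the waist.

```bash
python3 -m handwheel '[[1,[0,0,-4],[0,0,0]],[1,[0,0,-6],[0,0,0]],[1,[0,0,-15],[0,0,0]],[1,[0,0,-20],[0,0,0]],[0,[0,0,-5],[0,0,0]],[0,[0,0,0],[0,0,0]],[0,[0,0,0],[0,0,0]],[0,[0,0,0],[0,0,0]]]'
python3 -m handwheel '[[0,[0,0,0],[0,0,0]],[0,[0,0,0],[0,0,0]],[0,[0,0,0],[0,0,0]],[0,[0,0,0],[0,0,0]]]'
python3 - <<'E'
from h import *
a=capture("scene");cv2.imwrite("pics/i4.png",cv2.resize(a[80:180,235:335],None,fx=5,fy=5,interpolation=2))
E
```

```text
t: 19.72
position: [0.5344, 0.2793, 0.1928]
orientation: [-0.0, -3.14, 0.001]
contact_force: [0.9, -0.5, -0.4]
width: 0.562
grasp_force: 0.0
t: 20.05
position: [0.5348, 0.2794, 0.1936]
orientation: [-0.0, -3.141, 0.0]
contact_force: [0.6, -0.0, 0.2]
width: 1.003
grasp_force: 0.0
```

View pics/i4.png

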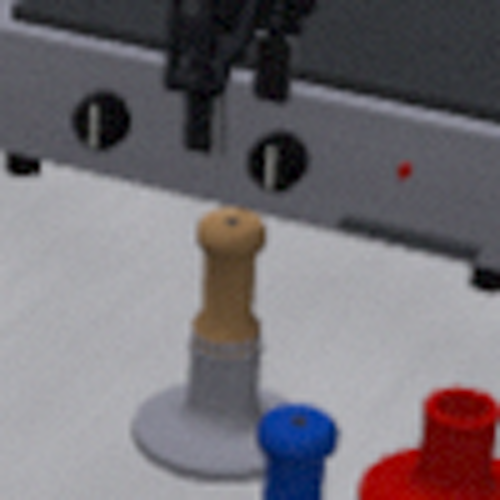

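The shoulder now sits on the rim, at about crop (228,345). Re-gripping and lifting.

```bash
python3 -m handwheel '[[0,[0,0,16],[0,0,0]],[0,[0,0,18],[0,0,0]],[0,[0,0,18],[0,0,0]],[0,[0,0,18],[0,0,0]],[0,[0,0,18],[0,0,0]],[0,[0,0,13],[0,0,0]],[0,[0,0,0],[0,0,0]],[0,[0,0,0],[0,0,0]]]'
python3 -m handwheel '[[1,[0,0,0],[0,0,0]],[1,[0,0,0],[0,0,0]],[1,[0,0,0],[0,0,0]],[1,[0,0,0],[0,0,0]],[1,[0,0,0],[0,0,0]],[1,[0,0,0],[0,0,0]],[1,[0,0,0],[0,0,0]],[1,[0,0,0],[0,0,0]]]' 70
python3 -m handwheel '[[1,[0,0,-2],[0,0,0]],[1,[0,0,-4],[0,0,0]],[1,[0,0,-7],[0,0,0]],[1,[0,0,-10],[0,0,0]],[1,[0,0,-10],[0,0,0]],[1,[0,0,-10],[0,0,0]],[1,[0,0,-10],[0,0,0]],[1,[0,0,-10],[0,0,0]]]'
python3 -m handwheel '[[1,[0,0,-12],[0,0,0]],[1,[0,0,-14],[0,0,0]],[1,[0,0,-16],[0,0,0]],[1,[0,0,-16],[0,0,0]],[1,[0,0,-16],[0,0,0]],[1,[0,0,-16],[0,0,0]],[1,[0,0,-16],[0,0,0]],[1,[0,0,-14],[0,0,0]]]'
python3 -m handwheel '[[1,[0,0,-6],[0,0,0]],[1,[0,0,0],[0,0,0]],[1,[0,0,0],[0,0,0]],[1,[0,0,0],[0,0,0]],[1,[0,0,0],[0,0,0]]]'
python3 - <<'E'
from h import *
a=capture("scene");cv2.imwrite("pics/i5.png",a[:300,:400])
E
```

```text
t: 20.77
position: [0.5347, 0.2794, 0.0926]
orientation: [-0.0, -3.141, 0.0]
contact_force: [-0.6, 0.2, 0.8]
width: 0.995
grasp_force: 0.0
t: 21.43
position: [0.5351, 0.2799, 0.0936]
orientation: [0.0, 3.14, 0.001]
contact_force: [-1.0, 3.4, 6.1]
width: 0.435
grasp_force: 67.3
t: 22.1
position: [0.5348, 0.2794, 0.1573]
orientation: [0.0, 3.141, 0.0]
contact_force: [0.3, 0.4, -5.9]
width: 0.429
grasp_force: 69.0
t: 22.77
position: [0.5346, 0.2794, 0.2778]
orientation: [0.0, 3.141, 0.001]
contact_force: [0.4, 0.6, -5.2]
width: 0.43
grasp_force: 69.0
t: 23.18
position: [0.5345, 0.2793, 0.2809]
orientation: [-0.0, -3.14, 0.001]
contact_force: [-0.1, -0.0, -5.9]
width: 0.427
grasp_force: 69.0
```

View pics/i5.png

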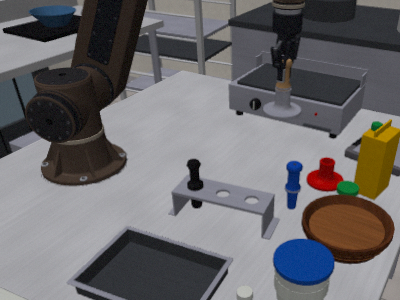

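The press hangs at (282,100), held by the jammed handle (load 5.9 N). Moving over the pan at that height, which clears the muddler.

```bash
python3 -m handwheel '[[1,[1,-6,0],[0,0,0]],[1,[1,-14,0],[0,0,0]],[1,[1,-20,0],[0,0,0]],[1,[1,-20,0],[0,0,0]],[1,[1,-20,0],[0,0,0]],[1,[1,-20,0],[0,0,0]],[1,[1,-20,0],[0,0,0]],[1,[1,-20,0],[0,0,0]]]' | grep pos
python3 -m handwheel '[[1,[1,-20,0],[0,0,0]],[1,[1,-20,0],[0,0,0]],[1,[1,-20,0],[0,0,0]],[1,[1,-20,0],[0,0,0]],[1,[1,-20,0],[0,0,0]],[1,[1,-20,0],[0,0,0]],[1,[1,-20,0],[0,0,0]],[1,[1,-20,0],[0,0,0]]]' | grep pos
python3 -m handwheel '[[1,[1,-20,0],[0,0,0]],[1,[1,-20,0],[0,0,0]],[1,[1,-20,0],[0,0,0]],[1,[1,-20,0],[0,0,0]],[1,[1,-20,0],[0,0,0]],[1,[1,-20,0],[0,0,0]],[1,[1,-20,0],[0,0,0]],[1,[1,-20,0],[0,0,0]]]' | grep pos
python3 -m handwheel '[[1,[1,-20,0],[0,0,0]],[1,[1,-20,0],[0,0,0]],[1,[0,-20,0],[0,0,0]],[1,[0,-20,0],[0,0,0]],[1,[0,-14,0],[0,0,0]],[1,[0,-8,0],[0,0,0]],[1,[0,0,0],[0,0,0]],[1,[0,0,0],[0,0,0]]]'
```

```text
position: [0.5262, 0.1374, 0.2819]
position: [0.5179, -0.0224, 0.2819]
position: [0.5096, -0.1822, 0.2819]
t: 25.9
position: [0.5083, -0.2824, 0.2817]
orientation: [-0.001, -3.141, -0.001]
contact_force: [-0.2, 1.0, -6.0]
width: 0.434
grasp_force: 69.4
```

```bash
python3 -m handwheel '[[1,[0,-6,6],[0,0,0]],[1,[0,0,14],[0,0,0]],[1,[0,0,18],[0,0,0]],[1,[0,0,18],[0,0,0]],[1,[0,0,18],[0,0,0]],[1,[0,0,18],[0,0,0]],[1,[0,0,18],[0,0,0]],[1,[0,0,18],[0,0,0]]]'
python3 -m handwheel '[[1,[0,0,14],[0,0,0]],[1,[0,0,10],[0,0,0]],[1,[0,0,8],[0,0,0]],[1,[0,0,6],[0,0,0]],[1,[0,0,4],[0,0,0]],[1,[0,0,3],[0,0,0]],[1,[0,0,0],[0,0,0]],[1,[0,0,0],[0,0,0]]]'
```

```text
t: 26.57
position: [0.5088, -0.2878, 0.1528]
orientation: [-0.002, 3.141, 0.0]
contact_force: [-0.3, -0.4, -5.9]
width: 0.428
grasp_force: 69.5
t: 27.23
position: [0.5089, -0.2886, 0.1092]
orientation: [0.0, 3.141, -0.0]
contact_force: [-0.4, 0.5, -5.6]
width: 0.43
grasp_force: 69.5
```

```bash
for i in 1 2 3 4; do python3 -m handwheel '[[1,[0,0,1.5],[0,0,0]],[1,[0,0,0],[0,0,0]],[1,[0,0,0],[0,0,0]]]' | grep -E "pos|contact"; done
```

```text
position: [0.5088, -0.2886, 0.1076]
contact_force: [-0.6, -0.7, -5.4]
position: [0.5087, -0.2885, 0.1058]
contact_force: [-0.1, 0.5, -5.1]
position: [0.5087, -0.2885, 0.1043]
contact_force: [0.3, 0.3, -4.5]
position: [0.5087, -0.2885, 0.1027]
contact_force: [-0.8, 0.8, -5.4]
```

```bash
for i in 1 2 3 4 5; do python3 -m handwheel '[[1,[0,0,1.2],[0,0,0]],[1,[0,0,0],[0,0,0]],[1,[0,0,0],[0,0,0]]]' | grep -E "pos|contact"; done
```

```text
position: [0.5087, -0.2885, 0.1016]
contact_force: [0.2, -0.4, -5.6]
position: [0.5087, -0.2885, 0.1004]
contact_force: [-0.1, -0.2, -4.7]
position: [0.5087, -0.2885, 0.0992]
contact_force: [-0.7, -0.3, -4.8]
position: [0.5087, -0.2885, 0.098]
contact_force: [0.1, 0.3, -5.7]
position: [0.5088, -0.2886, 0.0969]
contact_force: [0.9, -0.4, -4.9]
```

```bash
for i in 1 2 3; do python3 -m handwheel '[[1,[0,0,0.8],[0,0,0]],[1,[0,0,0],[0,0,0]],[1,[0,0,0],[0,0,0]]]' | grep -E "pos|contact"; done
```

```text
position: [0.5089, -0.2885, 0.0967]
contact_force: [-1.0, 3.2, 5.8]
position: [0.5091, -0.2885, 0.0966]
contact_force: [-2.6, 5.7, 12.6]
position: [0.5092, -0.2885, 0.0965]
contact_force: [-3.9, 6.7, 19.5]
```

```bash
python3 -m handwheel '[[1,[0,0,-1],[0,0,0]],[1,[0,0,0],[0,0,0]],[0.5,[0,0,0],[0,0,0]],[0.3,[0,0,0],[0,0,0]],[0,[0,0,0],[0,0,0]],[0,[0,0,0],[0,0,0]],[0,[0,0,0],[0,0,0]],[0,[0,0,0],[0,0,0]]]'
python3 -m handwheel '[[0,[0,0,0],[0,0,0]],[0,[0,0,0],[0,0,0]],[0,[0,0,-10],[0,0,0]],[0,[0,0,-20],[0,0,0]],[0,[0,0,-20],[0,0,0]],[0,[0,0,-20],[0,0,0]],[0,[0,0,-20],[0,0,0]],[0,[0,0,-20],[0,0,0]]]'
python3 -m handwheel '[[0,[0,0,-20],[0,0,0]],[0,[0,0,-20],[0,0,0]],[0,[0,0,0],[0,0,0]],[0,[0,0,0],[0,0,0]],[0,[0,0,0],[0,0,0]]]'
python3 - <<'E'
from h import *
a=capture("scene");cv2.imwrite("pics/e.png",cv2.resize(a[170:340,60:260],None,fx=3.5,fy=3.5,interpolation=2))
print([proj("scene",[.5088,-.2885,z]).round(1) for z in (.073,.151)])
E
```

```text
t: 30.9
position: [0.5087, -0.2886, 0.0953]
orientation: [-0.0, -3.142, -0.0]
contact_force: [-0.1, -0.0, 0.3]
width: 1.005
grasp_force: 0.0
t: 31.57
position: [0.5086, -0.2885, 0.2073]
orientation: [0.0, 3.141, -0.0]
contact_force: [0.6, -0.6, 0.0]
width: 1.0
grasp_force: 0.0
t: 31.98
position: [0.5084, -0.2883, 0.2453]
orientation: [-0.0, -3.141, -0.0]
contact_force: [0.8, -1.0, -0.1]
width: 1.002
grasp_force: 0.0
[array([151.7, 258.4]), array([146.8, 229.6])]
```

View pics/e.png

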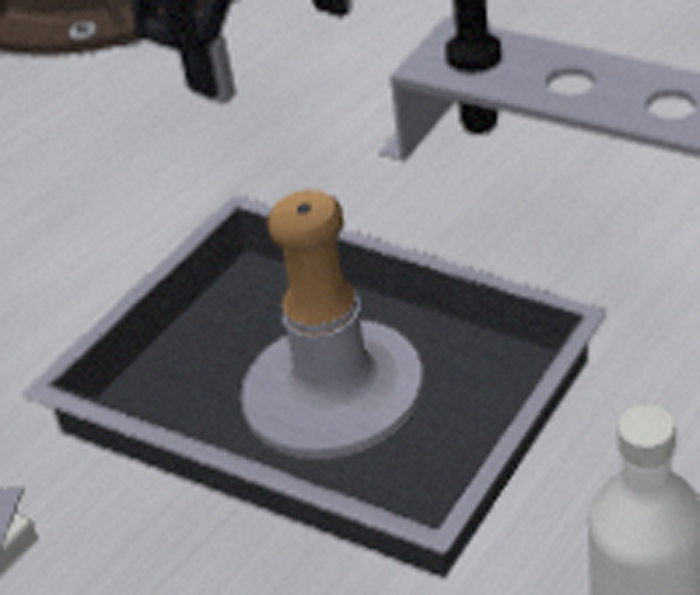

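The press stands upright in the middle of the pan, its plate at crop (332,390). The handle's top dot at (147.1,229.7) matches the fully seated height. The gripper is clear, so I'm handing in.

```bash
python3 -c "
from cell import ticket; print(ticket.sign_off())"
```

```text
the job is handed in; nothing more can be done
None
```

The handle was jammed home with a peak of about 37 N, the press was lifted by it and now stands upright and released near the middle of the pan, and the job is handed in at about 32 s of the 58 s; no verdict was returned.

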